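Refit the spring and bayonet cap on a pressure cooker valve

ROBOT

A 6-joint arm with a two-finger parallel gripper is mounted at the origin on a cart in front of the work surface, level with it; the furniture and walls round the work are solid. World frame = base frame: x ahead of the robot, y to its left, z up, the work surface at z = 0. Lengths are in m, angles in rad, forces in N, time in s.
With the tool pointing down it reaches from about 0.325 to 1 m from the base axis. Payload 5.1 kg.
Tool frame: the origin (TCP) lies on the centre line of the jaws, within the pads' length; the fingertips stand 25 mm ahead of it and the grasp point (between the pads) lies 6 mm ahead of it; y points along the fingers, x is the direction in which the jaws open and shut, and the axes are right-handed (so a half turn about y gives the same grasp; the last joint's range is limited). The gripper opens to 85 mm and grips with 20 to 120 N. Pads are 22 mm wide; open, the fingers measure 114 mm over their backs; the gripper's body (76 mm by 85 mm) begins 54 mm behind the grasp point. The pads swing forward as they close: fully open they stand 13 mm farther back than shut.
Start: joints at [1.034, 0.124, 1.65, -0, 1.367, -0.083], TCP at [0.285, 0.584, 0.256] pointing down, gripper open.
Joint ranges: [-2.61, 2.61], [-1.02, 2.33], [0.03, 2.71], [-1.35, 4.49], [0.32, 2.68], [-2.91, 2.91]. Speed limits (rad/s): [2.57, 2.57, 3.14, 3.14, 3.14, 3.14].

INTERFACE

Orientations are given as a unit quaternion [x, y, z, w].
In Python, from station import r gives the robot as it stands.
- The arm moves only by the tool drive_tool, never from a script. Its argument "plan" is a list of rows, each a list of 5 numbers: the shift along the tool's x, y, z in cm, then the turn about the tool's y in rad, then the opening, from 0 (shut) to 1 (fully open). In form: [[x, y, z, roll, fingers], ...]. A call has 1 to 5 rows; each row shifts and turns the commanded pose from where the row before left it, along the tool's axes as they then stand; what a row does not reach is not made up. A row lasts 1/12 s, in which the tool goes at most 41.7 mm and 7.16 degrees, less where a joint would pass 70% of its speed; a pose out of reach is approached as far as the arm can. A call with a gripper value outside its range is refused whole. The fingers move at their own pace and stop on an object; "squeeze" is the grip in N (left out, the last holds). Time passes only in rows, so rows that do not move let the fingers close. It gives the time, the measured TCP pose, the force and the opening at its end, in the units of the state.
- r.state(): the state, without advancing time (a new reading comes with each control period).
- r.capture(name): name is "scene" or "top" or "wrist"; returns (picture, depth): 420x560x3 uint8, red, green, blue; 420x560 float32, m along the optical axis (not along the pixel's ray), 0 where there is no reading.
- r.get_calibration(name): a dict with "camera_matrix" (3x3 intrinsics, pixels), "xyz" and "rotation" of the camera in the world. Camera axes: x right, y down, z forward; pixel columns grow to the right and rows downward; lengths in m; the calibration is good to about 2 mm. The wrist camera is an equidistant fisheye: a pixel r from the principal point sees the ray r / f radians off the axis. A picture is of the moment at which its call begins: read the wrist's pose just before it. get_calibration takes no time and is no camera call; for the wrist camera it gives the pose at the moment of the call.
- r.job_done(): hands the job in, once; it reports no verdict.
The state is a dict: "clock": time; "q": joint angles; "dq": joint speeds; "joint_efforts": joint torques, N m; "ee_pos": TCP position; "tcp_rot": TCP orientation; "wrist_force": force on the tool from outside, world axes, zero at the start; "ft_torque": the same for the moment, N m; "finger_gap": finger opening in m.
Only numpy, scipy, OpenCV 4.12 (cv2) and the standard library are available. Lean on these libraries where they do the work, as an engineer would, in place of code of your own. Each camera call takes 0.05 s, during which the arm holds its last target. There are 200 camera calls.

TASK

The valve of the pressure cooker was taken apart for washing: put it back together. Thread the steel spring, straight-wire end down, over the valve stem; where it snags on the stem, do not force it but twist it this way and that under light pressure until it drops past, so that it sits fully down on the lid. Then fit the black cap over stem and spring, press it down and turn it clockwise, without forcing it, until it locks, its pointer ridge in line with the pot's two handles, and leave the things around it where they stand.

Things in the scene. Friction and masses are not known exactly. Their poses are not given: they have to be found in the camera images.
- cooker: Low steel pressure cooker, 180 mm across, lid locked on; heavy, does not move. Origin: centre of its underside; z up. Two black grips stick out at its +x and -x sides, to 116 mm from the axis, 62 mm wide, top at z = 82 mm; the -x one faces the robot, give or take 20 degrees. The lid rises from z = 80 mm at the rim to a flat top at z = 94 mm; a relief valve on its +y side reaches z = 97 mm.
- seat (a point): Middle of the lid's flat top (62 mm across), on the cooker's axis, 94 mm above the cooker's origin, axes as the cooker's: the face on which the spring sits, inside the collar.
- stem_tip (a point): Top of the valve stem, 58 mm above the seat, axes as the cooker's. The stem is a steel rod on the cooker's axis, 14 mm in diameter, the top edge rounded off 0.7 mm, with one flat all the way down a side (2.3 mm from the axis). Which way the flat faces is not measured: within 63 degrees either way of the cooker's -x. It does not turn.
- collar (a point): Bayonet collar round the stem's foot; this point is on the axis, 10.5 mm above the seat, at its top; axes as the cooker's. Ring of inner radius 12.8 mm with ears out to 19 mm. Angles from the cooker's +x, counter-clockwise from above, repeating after 180 degrees: -20 to 20 locking notch; 20 to 34 lip (underside 6.5 mm above the seat); 34 to 94 open gap for a lug of the cap; 94 to 160 solid stop.
- spring: Steel compression spring, 46 mm long, 22.6 mm outside and 17 mm inside diameter, 2.8 mm wire, 50 g, standing upright. Origin: centre of its lower end, at the seat when it is seated; z along its axis. The whole spring gives about 2.2 mm per newton (18 mm at most), evenly along its length, so the free part below a grip gives too. Grip its upper half: the fingers must stay above the collar.
- spring_chord (a point): Middle of the straight wire that crosses the spring's lower end as a chord on its -x side: 3.9 mm from the axis (inner edge 2.5 mm), 1.4 mm above the lower end, axes as the spring's. The spring passes the stem only where this chord lies along the stem's flat, within about 12 degrees; else the chord snags on the stem's top.
- cap: Black fluted valve cap, an upturned cup 48 mm across, 34.5 mm high, open below, about 70 g, standing upright. Origin: centre of its open rim; z up. Inside the rim, at its +x and -x sides, two lugs (32 degrees wide, 3 mm high, in to radius 15.5 mm). It is the same after a half turn. Resting on the seated spring, its origin is about 15.5 mm above the seat.
- cap_top (a point): Middle of the cap's roof, 34.5 mm above its origin, axes as the cap's: a 17.2 mm bore for the stem and a raised grey pointer ridge along x. To lock: lugs in the collar's gaps (64 degrees), press the cap's origin to less than 3.5 mm above the seat (about 7 N against the spring), turn about 64 degrees clockwise to the notches; let go, the spring lifts it to 5.5 mm, x along the cooker's x.
- timer: White wind-up kitchen timer, 60 mm across, 54 mm high, a bystander. Origin: centre of its underside.
- cup: Cream espresso cup, 64 mm across without its handle, 50 mm high, a bystander. Origin: centre of its underside.
- spoon: Steel teaspoon, 132 mm long, lying on the worktop, a bystander. Origin: centre of its underside.
There are look-alikes about, which are no part of the job. Several things have the shape of the cap; the one meant has the colours described above.

How it is judged:
On the way, in this order (a step that is already met when the one before it is completed fails the run):
1. the spring is threaded over the stem and sits fully down on the lid, upright, let go (z of spring in the frame of seat between -0.002 and 0.0025 m and horizontal distance between spring and seat below 0.003 m and angle between spring's own z axis and vertical below 0.12 rad and contact force between the fingers and spring below 0.2 N), for 0.2 s.
2. with the spring seated, the cap is pressed down over it until its lugs are below the collar's lip (z of spring in the frame of seat between -0.002 and 0.0025 m and horizontal distance between spring and seat below 0.003 m and angle between spring's own z axis and vertical below 0.12 rad and z of cap in the frame of seat below 0.004 m and horizontal distance between cap and seat below 0.004 m).
At the end, for the whole second after the job is handed in: Spring upright round the stem, its lower end within 2.5 mm of the seat's height and 3 mm of its axis; cap locked over it: origin 4.2 to 6.8 mm above the seat, within 4 mm of the axis, upright, its x axis within 8 degrees of the cooker's (either way round); all at rest and let go (z of spring in the frame of seat between -0.002 and 0.0025 m and horizontal distance between spring and seat below 0.003 m and angle between spring's own z axis and vertical below 0.12 rad and z of cap in the frame of seat between 0.0042 and 0.0068 m and horizontal distance between cap and seat below 0.004 m and angle between cap's own z axis and vertical below 0.1 rad and angle between the x axis of cap and the x axis of cooker, either way round below 0.14 rad and linear speed of cap below 0.02 m/s and angular speed of cap below 0.1 rad/s and contact force between the fingers and anything else below 0.2 N); the robot touches nothing.
It fails at once if the spring is forced against the stem or lid with more than 16 N (contact force between spring and cooker above 16 N).
It fails at once if the cap is forced against the lid or collar with more than 60 N (contact force between cap and cooker above 60 N).
It fails at once if the timer, the cup or the spoon is moved by more than 15 mm (distance of any of timer, cup, spoon from where it was at the start of the episode above 0.015 m).
It also fails if it takes over 72 s, if anything falls off the work surface, if the arm or the gripper's body presses on something with over 40 N, if the wrist force passes 120 N, or if a joint passes its speed limit or range.

## Working session

There is one attempt and no reset: what is moved stays moved. The work goes in short steps, Python scripts to look and compute and a tool call to move; the robot and the scene stay as the last step left them, time stands still between calls to the robot, and variables do not carry over. Pictures are saved under pics/ and viewed, about 8 in all and at most 12, crops included, and the job is handed in when it is done.

Besides the shell and the picture viewer there is one more tool, called after "Request:" as name([rows], argument=value, ...), one row to a line, values as JSON. drive_tool: Moves the arm, as the interface text tells. Its arguments: {"type":"object","properties":{"plan":{"type":"array"},"squeeze":{"type":"number"}},"required":["plan"]}

```bash
ls; mkdir -p pics; python3 - <<'E'
from station import r
import numpy as np, cv2
s=r.state(); print(s)
for n in ("scene","top"):
    p,d=r.capture(n); c=r.get_calibration(n); print(n,c)
    cv2.imwrite(f"pics/{n}0.png",p[:,:,::-1]); np.savez(f"{n}0.npz",p=p,d=d,K=c["camera_matrix"],t=c["xyz"],R=c["rotation"])
a=cv2.imread("pics/top0.png"); cv2.imwrite("pics/top0b.png",cv2.resize(a,(800,600),interpolation=cv2.INTER_CUBIC))
E
```

```text
pics
{'clock': 0.0, 'q': array([ 1.03439663e+00,  1.24507014e-01,  1.65166389e+00,  2.02193874e-05,
        1.36748011e+00, -8.25526831e-02]), 'dq': array([-7.60762817e-04,  1.86434439e-04,  4.24001673e-04,  2.06688309e-03,
        2.91804526e-05, -2.00211373e-03]), 'joint_efforts': array([-4.86122826e-04, -4.23605418e+01, -3.65460241e+01,  4.00181989e-05,
        6.87779946e-03, -2.81529390e-05]), 'ee_pos': array([0.28468943, 0.58372775, 0.25505769]), 'tcp_rot': array([ 0.59999971,  0.37403959, -0.37533974, -0.59934532]), 'wrist_force': array([-1.03631352, -0.22905421, -0.22604993]), 'ft_torque': array([ 0.06447348, -0.00808991, -0.03326719]), 'finger_gap': 0.08561531215748129}
scene {'camera_matrix': array([[437.74687817,   0.        , 271.62628942],
       [  0.        , 437.74687817, 211.22911876],
       [  0.        ,   0.        ,   1.        ]]), 'xyz': array([-0.04308787,  0.46604314,  0.49280572]), 'rotation': array([-0.39810417,  0.75227214, -0.46501521,  0.24364022])}
top {'camera_matrix': array([[475.66801582,   0.        , 283.49471007],
       [  0.        , 475.66801582, 215.25536235],
       [  0.        ,   0.        ,   1.        ]]), 'xyz': array([0.42275792, 0.03628234, 0.93054688]), 'rotation': array([ 0.74343096, -0.66052862,  0.06985327, -0.07831267])}
```

View pics/top0b.png

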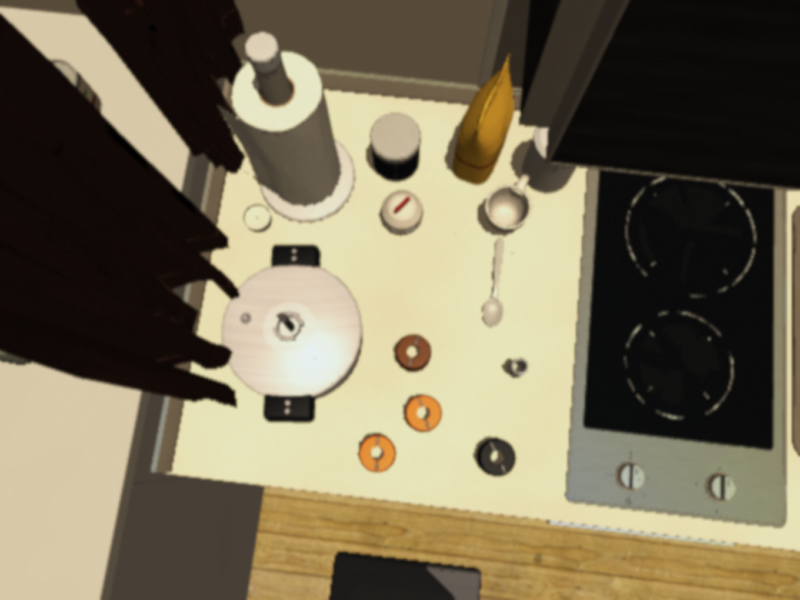

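View pics/scene0.png

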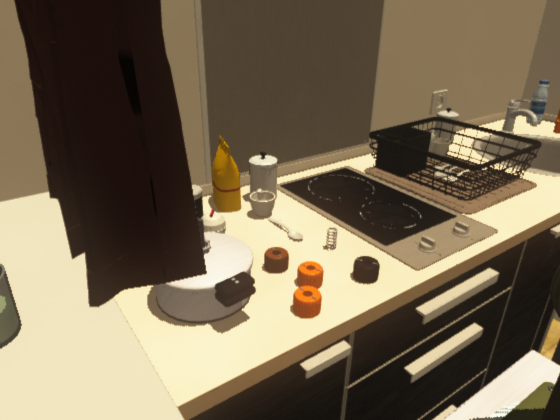

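The top view (800 scale) shows the pot's stem at (288,325), the spring at (515,367), the black cap at (496,456), the timer at (402,212), the cup at (507,208) and the spoon at (495,280). I'll turn these into positions.

```bash
cat > h.py <<'E'
import numpy as np, cv2
from scipy.spatial.transform import Rotation as Ro
def cloud(f):
    z=np.load(f); d=z["d"]; K=z["K"]; v,u=np.mgrid[:420,:560]
    P=np.stack([(u-K[0,2])/K[0,0]*d,(v-K[1,2])/K[1,1]*d,d],-1)
    W=P@Ro.from_quat(z["R"]).as_matrix().T+z["t"]; W[d==0]=np.nan
    return W,z["p"]
E
python3 - <<'E'
from h import *
W,p=cloud("top0.npz"); S,ps=cloud("scene0.npz"); np.set_printoptions(precision=4,suppress=True)
print("table z",np.nanmedian(W[290:300,180:200,2]))
def near(c,rad,zlo,zhi,A=W):
    m=(np.hypot(A[...,0]-c[0],A[...,1]-c[1])<rad)&(A[...,2]>zlo)&(A[...,2]<zhi); return A[m],m
for n,(u,v) in dict(stem=(288,325),spring=(515,367),cap=(496,456),timer=(402,212),cup=(507,208),spoon=(492,310),brown=(413,352),orange=(423,413),g1=(295,255),g2=(290,408)).items():
    a=W[int(v*.7)-3:int(v*.7)+4,int(u*.7)-3:int(u*.7)+4].reshape(-1,3); print(n,np.nanmedian(a,0),np.nanmax(a[:,2]))
for nm,(u,v),rad,zl,zh in (("cap",(496,456),.035,.025,.045),("spring",(515,367),.03,.03,.06),("stem",(288,325),.03,.14,.165),("potrim",(288,325),.12,.076,.1)):
    c=np.nanmedian(W[int(v*.7)-2:int(v*.7)+3,int(u*.7)-2:int(u*.7)+3].reshape(-1,3),0)
    for N,A in(("top",W),("scene",S)):
        q,m=near(c,rad,zl,zh,A)
        if len(q)>3:
            xy=q[:,:2].astype(np.float32); (cx,cy),R=cv2.minEnclosingCircle(xy)
            print(nm,N,len(q),q.mean(0),"circ",cx,cy,R,"zmax",q[:,2].max())
E
```

```text
table z 0.0013433965625616606
stem [0.5558 0.1932 0.1238] 0.15424779971351443
spring [ 0.554  -0.0981  0.0187] 0.04612969549569834
cap [ 0.433  -0.0853 -0.0005] 0.03556002870424391
timer [0.7442 0.0788 0.0451] 0.05245043074350919
cup [ 0.7817 -0.0671  0.0084] 0.01608000978748958
spoon [ 0.6306 -0.061   0.0023] 0.006521719684053684
brown [ 0.5596  0.0412 -0.0003] 0.002996110988854106
orange [ 0.478  0.018 -0.   ] 0.002351361532075824
g1 [0.6558 0.2084 0.0811] 0.08444711134309368
g2 [0.4607 0.1842 0.081 ] 0.08464894309510373
cap top 484 [ 0.4309 -0.0817  0.0336] circ 0.4308883249759674 -0.08264203369617462 0.0245351679623127 zmax 0.038522071193623386
cap scene 321 [ 0.4295 -0.0761  0.0317] circ 0.43234577775001526 -0.07938879728317261 0.024224311113357544 zmax 0.03532505625074256
spring top 73 [ 0.5505 -0.0999  0.0416] circ 0.5504798889160156 -0.09942180663347244 0.011215156875550747 zmax 0.047995369375919195
spring scene 61 [ 0.5524 -0.0979  0.0389] circ 0.5522118806838989 -0.09878437221050262 0.013523953035473824 zmax 0.0446398755552857
stem top 49 [0.559  0.1966 0.1503] circ 0.558915913105011 0.19777151942253113 0.007446295581758022 zmax 0.15424779971351443
stem scene 39 [0.5583 0.1986 0.1472] circ 0.5604890584945679 0.19755175709724426 0.007278920151293278 zmax 0.15164498384388703
potrim top 7972 [0.5543 0.1956 0.0858] circ 0.5580450892448425 0.19895954430103302 0.11553807556629181 zmax 0.09980305515889965
potrim scene 2686 [0.5111 0.1853 0.0839] circ 0.5355725288391113 0.18579941987991333 0.09579310566186905 zmax 0.09919511303597661
```

```bash
cat >> h.py <<'E'
np.set_printoptions(precision=4,suppress=True)
def frame(s):
    return Ro.from_quat(s["tcp_rot"]).as_matrix()
def yaw(s): # heading of tool x in world, deg
    x=frame(s)[:,0]; return np.degrees(np.arctan2(x[1],x[0]))
def togo(s,t):
    "cm along tool axes to reach world TCP target"
    return frame(s).T@(np.array(t)-s["ee_pos"])*100
def wray(c,uv):
    K=c["camera_matrix"]; x=(np.atleast_2d(uv)-K[:2,2])/K[0,0]; th=np.linalg.norm(x,axis=1,keepdims=True)
    d=np.c_[np.sin(th)*x/np.maximum(th,1e-9),np.cos(th)]
    return d@Ro.from_quat(c["rotation"]).as_matrix().T
def wproj(c,P):
    q=(np.atleast_2d(P)-c["xyz"])@Ro.from_quat(c["rotation"]).as_matrix()
    th=np.arctan2(np.hypot(q[:,0],q[:,1]),q[:,2]); n=np.maximum(np.hypot(q[:,0],q[:,1]),1e-9)
    K=c["camera_matrix"]; return K[:2,2]+K[0,0]*th[:,None]*q[:,:2]/n[:,None]
def onz(c,uv,z):
    d=wray(c,uv); return c["xyz"]+d*((z-c["xyz"][2])/d[:,2:])
E
python3 - <<'E'
from h import *; from station import r
s=r.state(); c=r.get_calibration("wrist"); F=frame(s)
print(F, yaw(s)); print(c["camera_matrix"]); print("cam in tool",F.T@(c["xyz"]-s["ee_pos"])); print((F.T@Ro.from_quat(c["rotation"]).as_matrix()))
for t in ((.56,.197,.256),(.56,.197,.3),(.552,-.099,.2)): print(t,togo(s,t))
E
```

```text
[[ 0.4384 -0.001  -0.8988]
 [ 0.8988 -0.0016  0.4384]
 [-0.0019 -1.      0.0002]] 63.99882701535126
[[325.1923   0.     279.1955]
 [  0.     325.1923 207.4533]
 [  0.       0.       1.    ]]
cam in tool [-0.0004 -0.1174  0.0721]
[[ 1.     -0.0003  0.0002]
 [-0.0003 -0.2808  0.9598]
 [-0.0002 -0.9598 -0.2808]]
(0.56, 0.197, 0.256) [-22.6933  -0.049  -41.6995]
(0.56, 0.197, 0.3) [-22.7017  -4.449  -41.6987]
(0.552, -0.099, 0.2) [-49.6374   5.5999 -53.9579]
```

Request:
drive_tool([
  [-1.77,0,-3.47,0,1],
  [-1.77,0,-3.47,0,1],
  [-1.77,0,-3.47,0,1],
  [-1.77,0,-3.47,0,1],
  [-1.77,0,-3.47,0,1],
], squeeze=20)

```text
clock: 0.52
ee_pos: [0.4025, 0.4269, 0.2557]
tcp_rot: [0.6, 0.375, -0.375, -0.599]
wrist_force: [0.3, 0.9, -0.3]
finger_gap: 0.0857
```

Request:
drive_tool([
  [-1.77,0,-3.47,0,1],
  [-1.77,0,-3.47,0,1],
  [-1.77,0,-3.47,0,1],
  [-1.77,0,-3.47,0,1],
  [-1.77,0,-3.47,0,1],
])

```text
clock: 0.93
ee_pos: [0.5198, 0.2712, 0.2559]
tcp_rot: [-0.6, -0.375, 0.375, 0.6]
wrist_force: [-0.0, 0.3, 0.0]
finger_gap: 0.0856
```

Request:
drive_tool([
  [-1.77,0,-3.47,0,1],
  [-1.77,0,-3.47,0,1],
  [-1.77,0,-3.47,0,1],
  [0,0,0,0,1],
  [0,0,0,0,1],
])

```text
clock: 1.35
ee_pos: [0.5901, 0.1778, 0.2555]
tcp_rot: [-0.6, -0.373, 0.374, 0.601]
wrist_force: [0.2, 0.8, -0.5]
finger_gap: 0.0854
```

```bash
python3 - <<'E'
from h import *; from station import r
s=r.state(); c=r.get_calibration("wrist"); p,d=r.capture("wrist")
print(s["clock"],s["ee_pos"],yaw(s)); np.savez("w1.npz",p=p,d=d,**{"K":c["camera_matrix"],"t":c["xyz"],"R":c["rotation"]})
uv=wproj(c,[[.559,.1975,.152]])[0]; print(uv, onz(c,[uv],.152))
u,v=uv.astype(int); k=p[max(0,v-50):v+50,u-65:u+65]; print(k.shape,u,v)
cv2.imwrite("pics/w1.png",np.hstack([cv2.resize(k,(780,600),interpolation=cv2.INTER_CUBIC)])[:,:,::-1])
E
```

```text
1.35 [0.5901 0.1778 0.2555] 63.79308619439005
[285.5321 166.9293] [[0.559  0.1975 0.152 ]]
(100, 130, 3) 285 166
```

View pics/w1.png

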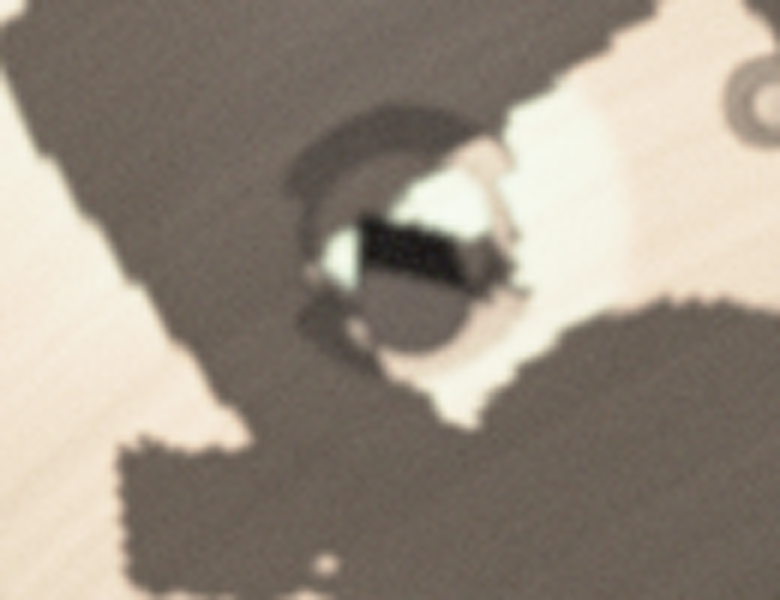

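The wrist view shows the D-shaped stem top. The top edge of the flat runs from crop (362,265) to (468,290), and the far side of the arc is at about (410,352).

```bash
python3 - <<'E'
from h import *
z=np.load("w1.npz"); c=dict(camera_matrix=z["K"],xyz=z["t"],rotation=z["R"])
C=np.array([[362,265],[468,290],[410,352],[358,290],[465,312]])/6+[220,116]-.4
P=onz(c,C,.152); print(P)
t=P[1]-P[0]; print("chord len mm",np.linalg.norm(t)*1e3); n=np.array([-t[1],t[0]]); n/=np.linalg.norm(n)
m=(P[0]+P[1])[:2]/2; n*=np.sign((m-P[2,:2])@n); print("normal",n,np.degrees(np.arctan2(n[1],n[0])),"depth",(m-P[2,:2])@n,"axis",m-2.3e-3*n)
W,p=cloud("top0.npz"); S,_=cloud("scene0.npz"); g=p.max(-1)<90; ax=np.array([.559,.1975])
rel=W[...,:2]-ax; R=np.hypot(*np.moveaxis(rel,-1,0)); 
a=np.radians(7); x=rel@[np.cos(a),np.sin(a)]
for sg in(1,-1):
    m=(sg*x>.094)&(sg*x<.118)&(R<.125)&(W[...,2]>.074)&(W[...,2]<.092); q=W[m]; print(len(q),q.mean(0),np.median(q,0), cv2.minAreaRect(q[:,:2].astype(np.float32)*1000))
    if sg==1:A=q.mean(0)
    else:B=q.mean(0)
d=A-B; print("yaw",np.degrees(np.arctan2(d[1],d[0])),(A+B)/2)
E
```

```text
[[0.5528 0.1962 0.152 ]
 [0.5608 0.2059 0.152 ]
 [0.5643 0.1967 0.152 ]
 [0.5552 0.1946 0.152 ]
 [0.5629 0.2044 0.152 ]]
chord len mm 12.450638536939145
normal [-0.7718  0.6359] 140.51530876264175 depth 0.008565228675792104 axis [0.5586 0.1996]
291 [0.661  0.21   0.0803] [0.661  0.211  0.0804] ((661.8903198242188, 210.07952880859375), (19.225341796875, 60.068267822265625), 7.202923774719238)
405 [0.4551 0.186  0.0805] [0.455  0.1856 0.0808] ((455.02593994140625, 187.3982391357422), (20.853666305541992, 61.43719482421875), 6.981266498565674)
yaw 6.6756527838658295 [0.558  0.198  0.0804]
```

Request:
drive_tool([
  [-3.32,0,-2.0,0,1],
  [-3.32,0,-2.0,0,1],
  [-3.32,0,-2.0,0,1],
  [-3.32,0,-2.0,0,1],
  [-3.32,0,-2.0,0,1],
])

```text
clock: 1.82
ee_pos: [0.606, -0.0131, 0.2562]
tcp_rot: [-0.599, -0.376, 0.376, 0.599]
wrist_force: [0.6, 0.3, -0.7]
finger_gap: 0.0854
```

Request:
drive_tool([
  [-3.32,0,-2.0,0,1],
  [-3.32,0,-2.0,0,1],
  [-3.32,0,-2.0,0,1],
  [0,3.9,0,0,1],
  [0,3.9,0,0,1],
])

```text
clock: 2.23
ee_pos: [0.619, -0.1305, 0.1813]
tcp_rot: [0.602, 0.376, -0.372, -0.598]
wrist_force: [0.1, 0.5, -0.8]
finger_gap: 0.0855
```

Request:
drive_tool([
  [0,3.9,0,0,1],
  [0,3.8,0,0,1],
  [0,0,0,0,1],
  [0,0,0,0,1],
])

```text
clock: 2.57
ee_pos: [0.615, -0.1272, 0.0988]
tcp_rot: [-0.598, -0.374, 0.377, 0.601]
wrist_force: [0.5, -0.7, 1.3]
finger_gap: 0.0853
```

```bash
python3 - <<'E'
from h import *; from station import r
s=r.state(); c=r.get_calibration("wrist"); p,d=r.capture("wrist")
print(s["clock"],s["ee_pos"],yaw(s),c["xyz"]); np.savez("w2.npz",p=p,d=d,**{"K":c["camera_matrix"],"t":c["xyz"],"R":c["rotation"]})
uv=wproj(c,[[.5515,-.099,.046],[.5515,-.099,0]]); print(uv)
u,v=uv[0].astype(int); k=p[max(0,v-50):v+50,u-65:u+65]; print(k.shape,u,v)
cv2.imwrite("pics/w2.png",cv2.resize(k,(k.shape[1]*6,k.shape[0]*6),interpolation=cv2.INTER_CUBIC)[:,:,::-1])
E
```

```text
2.5667 [ 0.615  -0.1272  0.0988] 64.10633798846902 [ 0.5506 -0.0963  0.2166]
[[275.4753 120.7095]
 [276.3031 119.9047]]
(100, 130, 3) 275 120
```

View pics/w2.png

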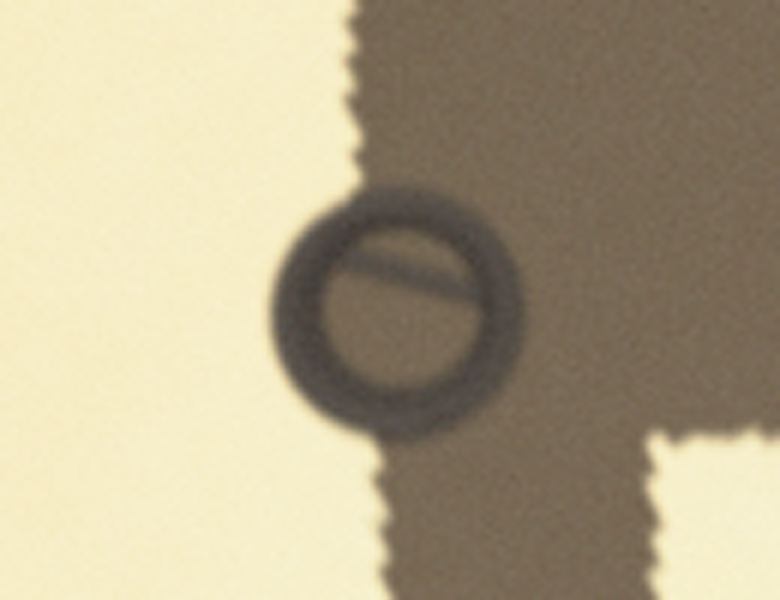

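The spring's ring is centred at crop (398,312). The chord runs from (345,258) to (475,290) and lies on the upper side of the ring.

```bash
python3 - <<'E'
from h import *; from station import r
z=np.load("w2.npz"); c=dict(camera_matrix=z["K"],xyz=z["t"],rotation=z["R"])
C=lambda a:np.array(a)/6+[210,70]-.4
top=onz(c,C([[398,312],[271,312],[525,312]]),.046); print("spring",top, np.linalg.norm(top[2]-top[1]))
P=onz(c,C([[345,258],[475,290]]),.0014); t=P[1]-P[0]; n=np.array([-t[1],t[0]]); n/=np.linalg.norm(n); m=(P[0]+P[1])[:2]/2
n*=np.sign((m-top[0,:2])@n); print("chord dir",n,np.degrees(np.arctan2(n[1],n[0])),"dist",(m-top[0,:2])@n)
s=r.state(); print(yaw(s),s["q"]); 
for zt in (.1,.041): print(togo(s,[*top[0,:2],zt]))
E
```

```text
spring [[ 0.552  -0.099   0.046 ]
 [ 0.5471 -0.1089  0.046 ]
 [ 0.5568 -0.0891  0.046 ]] 0.021991163801310516
chord dir [-0.7665  0.6422] 140.04370424780691 dist 0.0036707156499366086
64.09314612653161 [-0.2898  0.2198  1.8145  0.0001  1.1072 -1.4085]
[-0.2337  0.2136  7.1347]
[-0.2344  6.1136  7.1345]
```

Request:
drive_tool([
  [-0.12,0,3.57,0,1],
  [-0.12,0,3.57,0,1],
  [0,0,0,0,0.7],
  [0,2.0,0,0,0.7],
  [0,2.0,0,0,0.7],
], squeeze=30)

```text
clock: 3.03
ee_pos: [0.5555, -0.1004, 0.0671]
tcp_rot: [0.602, 0.378, -0.372, -0.596]
wrist_force: [-0.3, -0.6, -1.3]
finger_gap: 0.06
```

Request:
drive_tool([
  [0,1.8,0,0,0.7],
  [0,0,0,0,0.7],
  [0,0,0,0,0.7],
])

```text
clock: 3.28
ee_pos: [0.5532, -0.1001, 0.0457]
tcp_rot: [0.6, 0.376, -0.374, -0.599]
wrist_force: [0.6, 0.4, 0.6]
finger_gap: 0.0599
```

```bash
python3 - <<'E'
from h import *; from station import r
s=r.state(); print(yaw(s),s["ee_pos"],togo(s,[.552,-.099,.041]))
E
```

```text
64.0391253908584 [ 0.5532 -0.1001  0.0457] [0.0431 0.4707 0.159 ]
```

Request:
drive_tool([
  [0.05,0.45,0.15,0,0.7],
  [0,0,0,0,0.7],
  [0,0,0,0,0],
  [0,0,0,0,0],
  [0,0,0,0,0],
])

```text
clock: 3.7
ee_pos: [0.551, -0.0991, 0.0395]
tcp_rot: [0.6, 0.375, -0.374, -0.599]
wrist_force: [-0.1, 0.9, -1.1]
finger_gap: 0.0239
```

Request:
drive_tool([
  [0,0,0,0,0],
  [0,0,0,0,0],
])

```text
clock: 3.87
ee_pos: [0.5509, -0.0991, 0.0392]
tcp_rot: [0.6, 0.375, -0.374, -0.599]
wrist_force: [0.3, 0.1, 0.3]
finger_gap: 0.0206
```

Request:
drive_tool([
  [0,-4,0,0,0],
  [0,-4,0,0,0],
  [0,-4,0,0,0],
  [0,-4,0,0,0],
  [0,0,0,0,0],
])

```text
clock: 4.28
ee_pos: [0.5552, -0.1002, 0.2092]
tcp_rot: [0.604, 0.379, -0.371, -0.595]
wrist_force: [1.3, -0.7, 1.4]
finger_gap: 0.0206
```

Request:
drive_tool([
  [0,-3,0,0,0],
  [0,0,0,0,0],
  [0,0,0,0,0],
])

```text
clock: 4.53
ee_pos: [0.5515, -0.0992, 0.2303]
tcp_rot: [0.601, 0.376, -0.374, -0.599]
wrist_force: [-1.2, 0.6, -1.0]
finger_gap: 0.0209
```

```bash
python3 - <<'E'
from h import *; from station import r
s=r.state(); print(yaw(s),s["ee_pos"],s["wrist_force"],s["finger_gap"],s["clock"])
c=r.get_calibration("wrist"); p,d=r.capture("wrist"); np.savez("w3.npz",p=p,d=d,**{"K":c["camera_matrix"],"t":c["xyz"],"R":c["rotation"]})
print(wproj(c,s["ee_pos"]+[0,0,-.041]), togo(s,[.5585,.198,s["ee_pos"][2]]))
W=p[140:420,90:470]; cv2.imwrite("pics/w3.png",cv2.resize(W,None,fx=2,fy=2,interpolation=cv2.INTER_CUBIC)[:,:,::-1])
E
```

```text
63.99587921044315 [ 0.5515 -0.0992  0.2303] [-1.2465  0.5939 -1.0126] 0.020898138031508966 4.5333
[[279.9315 253.5938]] [27.0239 -0.0266 12.4005]
```

View pics/w3.png

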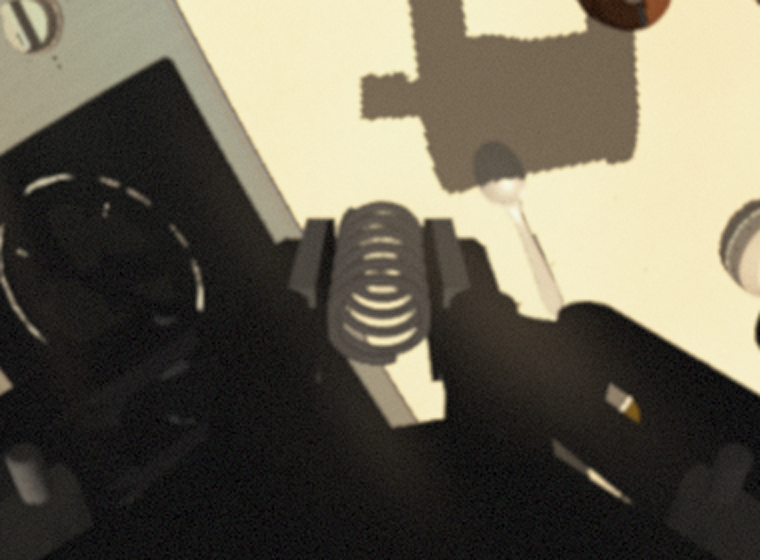

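The spring is held upright between the pads, centred at about (380,290) in the crop. I'll move it over the stem.

Request:
drive_tool([
  [3.38,0,1.55,0,0],
  [3.38,0,1.55,0,0],
  [3.38,0,1.55,0,0],
  [3.38,0,1.55,0,0],
  [3.38,0,1.55,0,0],
])

```text
clock: 5.0
ee_pos: [0.5537, 0.0884, 0.226]
tcp_rot: [-0.599, -0.373, 0.376, 0.6]
wrist_force: [0.8, -0.1, -0.5]
finger_gap: 0.0209
```

Request:
drive_tool([
  [3.38,0,1.55,0,0],
  [3.38,0,1.55,0,0],
  [3.38,0,1.55,0,0],
  [0,0,0,0,0],
  [0,0,0,0,0],
])

```text
clock: 5.42
ee_pos: [0.5564, 0.2, 0.2259]
tcp_rot: [-0.599, -0.374, 0.377, 0.599]
wrist_force: [-0.2, -0.7, -1.0]
finger_gap: 0.0209
```

```bash
python3 - <<'E'
from h import *; from station import r
s=r.state(); print(yaw(s),s["ee_pos"],s["wrist_force"],s["finger_gap"],s["clock"])
c=r.get_calibration("wrist"); p,d=r.capture("wrist"); np.savez("w4.npz",p=p,d=d,**{"K":c["camera_matrix"],"t":c["xyz"],"R":c["rotation"]})
e=s["ee_pos"]; uv=wproj(c,[e+[0,0,-.0393],[e[0],e[1],.152],[.5585,.198,.152]]); print(uv,togo(s,[.5585,.198,e[2]]))
u,v=uv[1].astype(int); W=p[v-50:v+50,u-65:u+65]; cv2.imwrite("pics/w4.png",cv2.resize(W,None,fx=6,fy=6,interpolation=cv2.INTER_CUBIC)[:,:,::-1]); print(u-65,v-50)
E
```

```text
64.19796989780427 [0.5564 0.2    0.2259] [-0.1969 -0.6886 -1.03  ] 0.020907594762900696 5.4167
[[280.2046 255.4554]
 [280.1924 232.5217]
 [278.8523 236.6374]] [-0.0844 -0.0006 -0.2779]
215 182
```

View pics/w4.png

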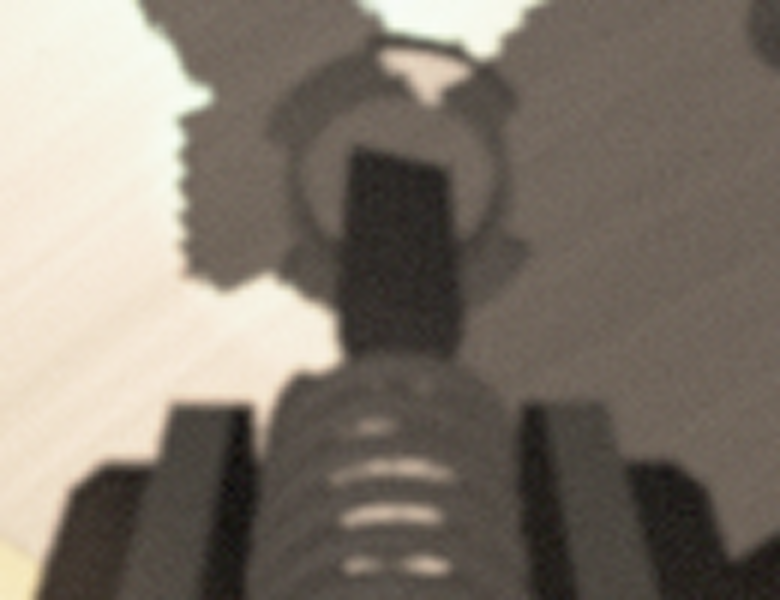

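The stem's flat runs down to its foot, a line from (355,152) to (448,172) in the crop. The spring's bottom hides only the stem's tip.

```bash
python3 - <<'E'
from h import *; from station import r
z=np.load("w4.npz"); c=dict(camera_matrix=z["K"],xyz=z["t"],rotation=z["R"])
P=onz(c,np.array([[354,150],[449,172]])/6+[215,182]-.4,.094); t=P[1]-P[0]; n=np.array([-t[1],t[0]]); n/=np.linalg.norm(n); n*=np.sign(n[1])
m=P.mean(0)[:2]; print("len",np.linalg.norm(t)*1e3,"ang",np.degrees(np.arctan2(n[1],n[0])),"axis",m-.0023*n)
# collar ring inside circle seen: left x=300,right x=498 at z=.1045?
# side edges lower in picture (z~.15)
Q=onz(c,np.array([[342,345],[460,345]])/6+[215,182]-.4,.150); print("top edges",Q,np.linalg.norm(Q[1]-Q[0]),Q.mean(0))
s=r.state(); print(s["ee_pos"],s["clock"],wproj(c,[[.5585,.198,.152],[.5585-.0018,.198+.0015,.152],[.5585-.0018,.198+.0015,.094]])*6-np.array([215,182])*6)
for a in ([.5585,.198],[.5575,.198],m-.0023*n-[.001,0]): print(togo(s,[*a,.2]))
E
```

```text
len 13.02871381103731 ang 140.6709136574286 axis [0.5597 0.199 ]
top edges [[0.5587 0.1927 0.15  ]
 [0.5642 0.2041 0.15  ]] 0.012582251180445673 [0.5614 0.1984 0.15  ]
[0.5566 0.1987 0.2263] 5.4667 [[383.114  327.8245]
 [388.5117 307.6371]
 [388.9704 153.6906]]
[ 0.0242  2.6245 -0.2119]
[-0.0195  2.6249 -0.1219]
[ 0.1196  2.6243 -0.1862]
```

Request:
drive_tool([
  [0.13,1.4,-0.06,0,0],
  [0,1.4,0,0,0],
  [0,0,0,0,0],
  [0,0,0,0,0],
  [0,0,0,0,0],
])

```text
clock: 5.88
ee_pos: [0.5586, 0.1985, 0.2001]
tcp_rot: [-0.6, -0.374, 0.375, 0.6]
wrist_force: [0.6, -0.0, -0.2]
finger_gap: 0.0207
```

```bash
python3 - <<'E'
from h import *; from station import r
s=r.state(); e=s["ee_pos"];print(yaw(s),e,s["wrist_force"],s["clock"],s["dq"])
for a in ([.5585,.198],[.5575,.198],[.5587,.199]): print(togo(s,[*a,.2]))
E
```

```text
63.92902705807319 [0.5586 0.1985 0.2001] [ 0.6035 -0.0485 -0.2364] 5.8833 [ 0.0039 -0.0116 -0.0211 -0.0001  0.0007 -0.0001]
[-0.0484  0.0099 -0.009 ]
[-0.0923  0.01    0.0808]
[0.0502 0.0098 0.017 ]
```

Request:
drive_tool([
  [0.03,0.5,0.06,0,0],
  [0,0.5,0,0,0],
  [0,0.4,0,0,0],
  [0,0,0,0,0],
  [0,0,0,0,0],
])

```text
clock: 6.3
ee_pos: [0.5581, 0.1998, 0.1864]
tcp_rot: [-0.6, -0.374, 0.375, 0.6]
wrist_force: [-0.9, -0.1, -1.0]
finger_gap: 0.0207
```

Request:
drive_tool([
  [0,0.3,0,0,0],
  [0,0.2,0,0,0],
  [0,0,0,0,0],
  [0,0,0,0,0],
  [0,0,0,0,0],
])

```text
clock: 6.72
ee_pos: [0.5584, 0.1999, 0.1819]
tcp_rot: [0.6, 0.375, -0.375, -0.6]
wrist_force: [0.6, -1.1, 0.1]
finger_gap: 0.0206
```

Request:
drive_tool([
  [0,0.3,0,0,0],
  [0,0,0,0,0],
  [0,0,0,0,0],
])

```text
clock: 6.97
ee_pos: [0.5582, 0.1998, 0.1785]
tcp_rot: [-0.6, -0.375, 0.375, 0.6]
wrist_force: [-0.8, -0.8, 0.3]
finger_gap: 0.0209
```

```bash
python3 - <<'E'
from h import *; from station import r
F=[]
for i in range(3):
    p,d=r.capture("wrist"); s=r.state(); F.append(s["wrist_force"])
print(np.mean(F,0),s["ee_pos"],s["clock"])
cv2.imwrite("pics/w5.png",cv2.resize(p[182:282,215:345],None,fx=6,fy=6,interpolation=cv2.INTER_CUBIC)[:,:,::-1])
E
```

```text
[-0.4338 -0.251  -0.8497] [0.5584 0.1998 0.1789] 7.1167
```

View pics/w5.png

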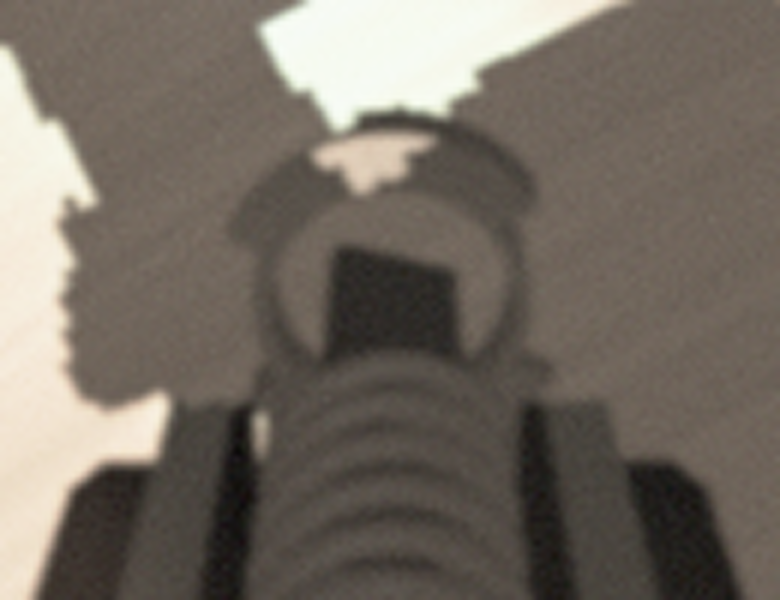

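The coils keep their spacing, no light shows through the bore and the force is near zero, so the spring has threaded without snagging. I'll carry on down.

Request:
drive_tool([
  [0,0.8,0,0,0],
  [0,0.8,0,0,0],
  [0,0.8,0,0,0],
  [0,0,0,0,0],
  [0,0,0,0,0],
])

```text
clock: 7.53
ee_pos: [0.5577, 0.1996, 0.1534]
tcp_rot: [-0.599, -0.374, 0.375, 0.6]
wrist_force: [-0.1, 0.5, -0.4]
finger_gap: 0.0208
```

Request:
drive_tool([
  [0,0.8,0,0,0],
  [0,0.6,0,0,0],
  [0,0.4,0,0,0],
  [0,0,0,0,0],
  [0,0,0,0,0],
])

```text
clock: 7.95
ee_pos: [0.5581, 0.1997, 0.1362]
tcp_rot: [-0.6, -0.374, 0.375, 0.6]
wrist_force: [0.8, -0.0, -0.3]
finger_gap: 0.0207
```

```bash
python3 - <<'E'
from h import *; from station import r
F=[]
for i in range(3):
    p,d=r.capture("wrist"); s=r.state(); F.append(s["wrist_force"])
print(np.mean(F,0),s["ee_pos"],yaw(s),s["clock"])
E
```

```text
[ 0.2946 -0.0126 -0.0206] [0.5586 0.1999 0.1372] 63.998836910093985 8.1
```

Request:
drive_tool([
  [0,0.2,0,0,0],
  [0,0.2,0,0,0],
  [0,0,0,0,0],
  [0,0,0,0,0],
])

```text
clock: 8.43
ee_pos: [0.5587, 0.2, 0.1333]
tcp_rot: [0.6, 0.375, -0.374, -0.6]
wrist_force: [1.2, 1.8, 2.1]
finger_gap: 0.0208
```

Request:
drive_tool([
  [0,0,0,0,0.7],
  [0,0,0,0,0.7],
  [0,0,0,0,0.7],
  [0,0,0,0,0.7],
  [0,0,0,0,0.7],
])

```text
clock: 8.85
ee_pos: [0.5582, 0.1998, 0.1327]
tcp_rot: [-0.6, -0.375, 0.375, 0.6]
wrist_force: [-0.8, 1.4, 0.4]
finger_gap: 0.0597
```

Request:
drive_tool([
  [0,-2,0,0,0.7],
  [0,-3,0,0,0.7],
  [0,-4,0,0,0.7],
  [0,0,0,0,0.7],
  [0,0,0,0,0.7],
])

```text
clock: 9.27
ee_pos: [0.5602, 0.2003, 0.2268]
tcp_rot: [0.6, 0.377, -0.372, -0.599]
wrist_force: [1.3, 0.4, -0.0]
finger_gap: 0.06
```

```bash
python3 - <<'E'
from h import *; from station import r
s=r.state(); c=r.get_calibration("wrist"); p,d=r.capture("wrist"); t,dt=r.capture("top"); ct=r.get_calibration("top"); np.savez("top1.npz",p=t,d=dt,K=ct["camera_matrix"],t=ct["xyz"],R=ct["rotation"])
np.savez("w6.npz",p=p,d=d,K=c["camera_matrix"],t=c["xyz"],R=c["rotation"])
print(s["ee_pos"],s["clock"],s["wrist_force"])
Wp=wproj(c,[[.559,.199,z] for z in(.094,.14,.152)]); print(Wp)
u,v=Wp[1].astype(int); print(u-65,v-50); cv2.imwrite("pics/w6.png",cv2.resize(p[v-50:v+50,u-65:u+65],None,fx=6,fy=6,interpolation=cv2.INTER_CUBIC)[:,:,::-1])
E
```

```text
[0.5602 0.2003 0.2268] 9.2667 [ 1.2835  0.4089 -0.0346]
[[276.7842 204.7408]
 [276.6329 223.9797]
 [276.5842 230.3437]]
211 173
```

View pics/w6.png

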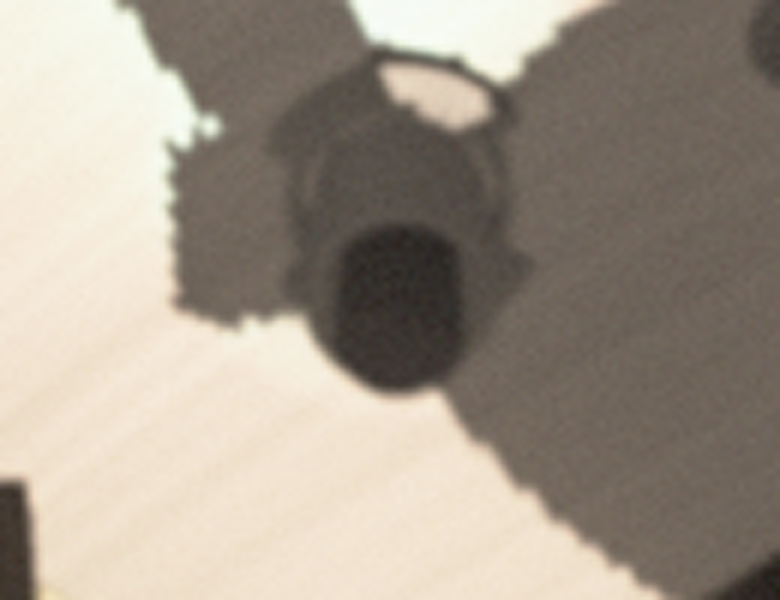

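The spring sits down inside the collar round the stem. The contact height matched the prediction (TCP z 0.1333, about 2 N). Next is the cap.

Request:
drive_tool([
  [-3.88,0,-1,0,1],
  [-3.88,0,-1,0,1],
  [-3.88,0,-1,0,1],
  [-3.88,0,-1,0,1],
  [-3.88,0,-1,0,1],
])

```text
clock: 9.78
ee_pos: [0.5164, 0.0022, 0.2204]
tcp_rot: [-0.599, -0.374, 0.376, 0.6]
wrist_force: [1.1, 0.3, -1.0]
finger_gap: 0.0853
```

Request:
drive_tool([
  [-3.88,0,-1,0,1],
  [-3.88,0,-1,0,1],
  [-3.88,0,-1,0,1],
  [0,3.2,0,0,1],
  [0,3.2,0,0,1],
])

```text
clock: 10.2
ee_pos: [0.4942, -0.1168, 0.1586]
tcp_rot: [0.601, 0.374, -0.373, -0.6]
wrist_force: [1.0, 0.1, -0.3]
finger_gap: 0.0855
```

Request:
drive_tool([
  [0,3.2,0,0,1],
  [0,0,0,0,1],
  [0,0,0,0,1],
  [0,0,0,0,1],
])

```text
clock: 10.53
ee_pos: [0.4945, -0.1142, 0.1274]
tcp_rot: [0.6, 0.375, -0.375, -0.6]
wrist_force: [-0.3, -0.6, 0.5]
finger_gap: 0.0858
```

```bash
python3 - <<'E'
from h import *; from station import r
s=r.state(); c=r.get_calibration("wrist"); p,d=r.capture("wrist")
np.savez("w7.npz",p=p,d=d,K=c["camera_matrix"],t=c["xyz"],R=c["rotation"])
print(s["ee_pos"],s["clock"],yaw(s))
u,v=wproj(c,[[.431,-.082,.0345]])[0].astype(int); v=max(v,50); print(u-65,v-50); cv2.imwrite("pics/w7.png",cv2.resize(p[v-50:v+50,u-65:u+65],None,fx=6,fy=6,interpolation=cv2.INTER_CUBIC)[:,:,::-1])
# spring top check from w6 depth (fisheye: depth along optical axis)
z=np.load("w6.npz"); cc=dict(camera_matrix=z["K"],xyz=z["t"],rotation=z["R"])
vv,uu=np.mgrid[180:270,220:340]; dd=z["d"][180:270,220:340].ravel(); ray=wray(cc,np.c_[uu.ravel(),vv.ravel()]); ax=Ro.from_quat(z["R"]).as_matrix()[:,2]
P=z["t"]+ray*(dd/(ray@ax))[:,None]; R=np.hypot(P[:,0]-.5588,P[:,1]-.1993)*1e3; ok=dd>0
for lo,hi in((0,6),(8.5,11.5),(13,18),(22,30)):
    q=P[ok&(R>lo)&(R<hi),2]; print(lo,hi,len(q),np.percentile(q,[50,90,97]) if len(q) else "")
q=P[ok&(P[:,2]>.132)&(P[:,2]<.143)]; print(len(q),q.mean(0),cv2.minEnclosingCircle(q[:,:2].astype(np.float32)) if len(q) else 0)
E
```

```text
[ 0.4945 -0.1142  0.1274] 10.5333 64.01627330812133
216 66
0 6 437 [0.1492 0.1523 0.1526]
8.5 11.5 665 [0.1254 0.1391 0.1397]
13 18 521 [0.1037 0.1048 0.1052]
22 30 1259 [0.0938 0.0947 0.0951]
414 [0.5558 0.2011 0.1378] ((0.5591201186180115, 0.19997185468673706), 0.01140513550490141)
```

View pics/w7.png

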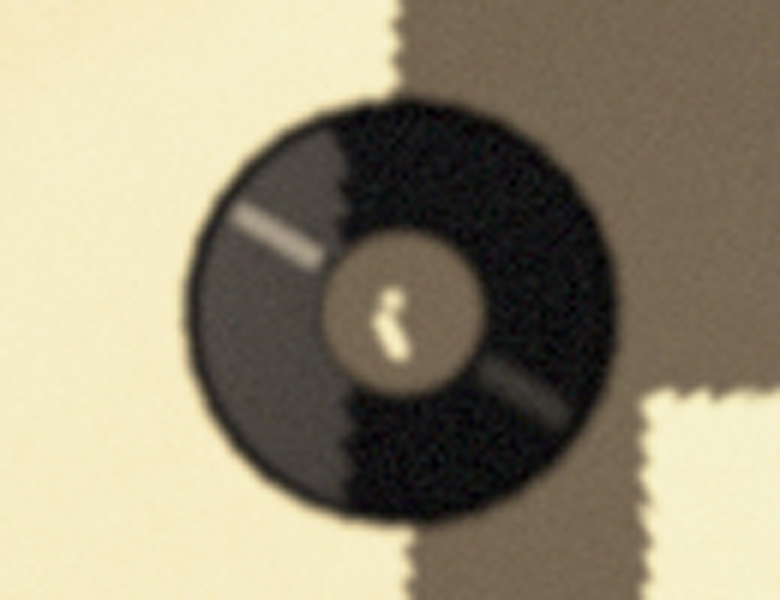

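Depth puts the spring's top at z = 0.140 and its centre at (0.559, 0.200), so it is seated. The cap's centre is at crop (404,312), with the ridge running from (238,210) to (565,420).

```bash
python3 - <<'E'
from h import *; from station import r
z=np.load("w7.npz"); c=dict(camera_matrix=z["K"],xyz=z["t"],rotation=z["R"])
P=onz(c,np.array([[404,312],[238,210],[565,420],[322,258],[485,368],[190,312],[617,312]])/6+[216,66]-.4,.0345)
print(P[0],np.linalg.norm(P[6]-P[5])*1e3)
for a,b in((1,2),(1,3),(4,2)): d=P[b]-P[a]; print(np.degrees(np.arctan2(d[1],d[0]))%180)
s=r.state(); print(s["ee_pos"],yaw(s),togo(s,[P[0,0],P[0,1],.03]),s["q"])
E
```

```text
[ 0.4321 -0.0815  0.0345] 45.61565156994155
31.06204471823808
33.35460919243225
31.421741988333455
[ 0.4953 -0.1143  0.1286] 64.02783309466055 [0.1789 9.8387 7.1433] [-0.3325 -0.0755  2.0784  0.      1.1362 -1.45  ]
```

Request:
drive_tool([
  [0.09,0,3.57,0,0.85],
  [0.09,0,3.57,0,0.85],
  [0,2.8,0,0,0.85],
  [0,2.8,0,0,0.85],
  [0,0,0,0,0.85],
], squeeze=60)

```text
clock: 11.0
ee_pos: [0.4287, -0.0802, 0.0692]
tcp_rot: [-0.599, -0.374, 0.376, 0.6]
wrist_force: [0.1, 0.9, -1.0]
finger_gap: 0.073
```

Request:
drive_tool([
  [0,0,0,0,0.85],
  [0,0,0,0,0.85],
])

```text
clock: 11.17
ee_pos: [0.4325, -0.0817, 0.0731]
tcp_rot: [0.6, 0.376, -0.374, -0.599]
wrist_force: [-0.5, 0.0, -0.2]
finger_gap: 0.0725
```

```bash
python3 - <<'E'
from h import *; from station import r
s=r.state(); print(s["ee_pos"],yaw(s),togo(s,[.4321,-.0815,.031]))
E
```

```text
[ 0.4325 -0.0817  0.0731] 64.01640711672084 [-0.0011  4.2052  0.0614]
```

Request:
drive_tool([
  [0,2.1,0.06,0,0.85],
  [0,2.1,0,0,0.85],
  [0,0,0,0,0.85],
  [0,0,0,0,0.85],
  [0,0,0,0,0],
])

```text
clock: 11.58
ee_pos: [0.4318, -0.0815, 0.0307]
tcp_rot: [0.6, 0.375, -0.374, -0.599]
wrist_force: [0.3, -0.3, -0.5]
finger_gap: 0.062
```

Request:
drive_tool([
  [0,0,0,0,0],
  [0,0,0,0,0],
  [0,0,0,0,0],
  [0,0,0,0,0],
])

```text
clock: 11.92
ee_pos: [0.4322, -0.0816, 0.0311]
tcp_rot: [0.601, 0.376, -0.374, -0.599]
wrist_force: [-0.4, -0.3, 6.9]
finger_gap: 0.0465
```

Request:
drive_tool([
  [0,-3.5,0,0,0],
  [0,-4,0,0,0],
  [0,-4,0,0,0],
  [0,-4,0,0,0],
  [0,-4,0,0,0],
])

```text
clock: 12.33
ee_pos: [0.4297, -0.0808, 0.2262]
tcp_rot: [0.6, 0.375, -0.375, -0.599]
wrist_force: [0.9, -0.4, -1.1]
finger_gap: 0.0466
```

```bash
python3 - <<'E'
from h import *; from station import r
s=r.state(); print(s["ee_pos"],yaw(s),s["finger_gap"],s["wrist_force"],togo(s,[.5588,.1995,.235]))
E
```

```text
[ 0.4297 -0.0808  0.2262] 64.0009002477641 0.04662455093054948 [ 0.906  -0.3611 -1.1305] [30.8545 -0.8755  0.6881]
```

Request:
drive_tool([
  [3.86,-0.1,0.09,0,0],
  [3.86,-0.1,0.09,0,0],
  [3.86,-0.1,0.09,0,0],
  [3.86,-0.1,0.09,0,0],
  [3.86,-0.1,0.09,0,0],
])

```text
clock: 12.75
ee_pos: [0.5112, 0.0962, 0.2296]
tcp_rot: [0.6, 0.375, -0.374, -0.599]
wrist_force: [0.0, 0.4, 0.0]
finger_gap: 0.0466
```

Request:
drive_tool([
  [3.86,-0.1,0.09,0,0],
  [3.86,-0.1,0.09,0,0],
  [3.86,-0.1,0.09,0,0],
  [0,0,0,-0.115,0],
  [0,0,0,-0.115,0],
])

```text
clock: 13.17
ee_pos: [0.5595, 0.2018, 0.2318]
tcp_rot: [-0.551, -0.443, 0.444, 0.551]
wrist_force: [0.7, -0.5, -1.9]
finger_gap: 0.0463
```

Request:
drive_tool([
  [0,0,0,-0.115,0],
  [0,0,0,-0.115,0],
  [0,0,0,-0.115,0],
  [0,0,0,-0.115,0],
  [0,0,0,0,0],
])

```text
clock: 13.58
ee_pos: [0.559, 0.1997, 0.2321]
tcp_rot: [0.437, 0.556, -0.556, -0.437]
wrist_force: [-0.5, 0.2, -1.0]
finger_gap: 0.0463
```

Request:
drive_tool([
  [0,0,0,0,0],
  [0,0,0,0,0],
])

```text
clock: 13.75
ee_pos: [0.5591, 0.1997, 0.232]
tcp_rot: [0.438, 0.555, -0.555, -0.438]
wrist_force: [-0.4, 0.6, -0.6]
finger_gap: 0.0464
```

```bash
python3 - <<'E'
from h import *; from station import r
s=r.state(); c=r.get_calibration("wrist"); p,d=r.capture("wrist"); np.savez("w8.npz",p=p,d=d,K=c["camera_matrix"],t=c["xyz"],R=c["rotation"])
e=s["ee_pos"]; print(e,yaw(s),s["finger_gap"],s["clock"],togo(s,[.5588,.1995,.2]))
print(wproj(c,[e+[0,0,.0035],[.559,.1995,.152]])-[180,160])
cv2.imwrite("pics/w8.png",cv2.resize(p[160:310,180:380],None,fx=4,fy=4,interpolation=cv2.INTER_CUBIC)[:,:,::-1])
E
```

```text
[0.5591 0.1997 0.232 ] 103.39556754437731 0.04642867119652953 13.75 [-0.0088  3.203   0.0337]
[[ 98.9046 138.7313]
 [ 98.7516  68.7383]]
```

View pics/w8.png

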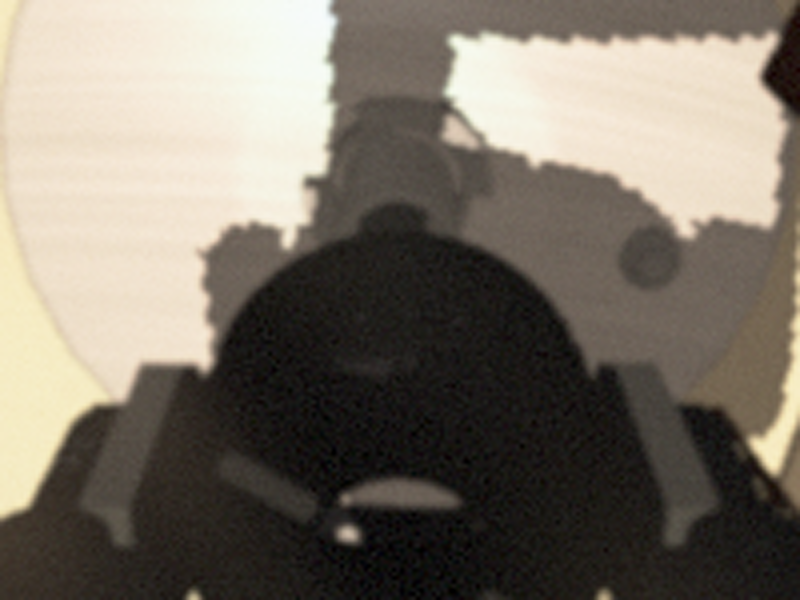

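The cap is held upright with its ridge about 33° off the jaw axis, as planned. I'll lower it over the stem.

Request:
drive_tool([
  [0,2,0.03,0,0],
  [0,2,0,0,0],
  [0,2,0,0,0],
  [0,0.8,0,0,0],
  [0,0,0,0,0],
])

```text
clock: 14.22
ee_pos: [0.5572, 0.1991, 0.161]
tcp_rot: [-0.437, -0.554, 0.557, 0.439]
wrist_force: [0.4, -0.0, -1.3]
finger_gap: 0.0466
```

Request:
drive_tool([
  [0,0,0,0,0],
  [0,0,0,0,0],
])

```text
clock: 14.38
ee_pos: [0.5597, 0.1998, 0.1654]
tcp_rot: [0.438, 0.556, -0.555, -0.437]
wrist_force: [-0.4, -0.5, -1.9]
finger_gap: 0.0461
```

```bash
python3 - <<'E'
from h import *; from station import r
s=r.state(); print(s["ee_pos"],yaw(s),s["finger_gap"],s["wrist_force"],s["clock"],togo(s,[.5588,.1997,.142]))
E
```

```text
[0.5597 0.1998 0.1654] 103.51200074417534 0.046057967375472166 [-0.4369 -0.477  -1.8975] 14.3833 [0.0098 2.341  0.1003]
```

Request:
drive_tool([
  [0,0.6,0.06,0,0],
  [0,0.6,0,0,0],
  [0,0,0,0,0],
  [0,0,0,0,0],
  [0,0,0,0,0],
])

```text
clock: 14.8
ee_pos: [0.5583, 0.1995, 0.1519]
tcp_rot: [-0.438, -0.555, 0.555, 0.438]
wrist_force: [1.0, 0.6, -0.4]
finger_gap: 0.0467
```

Request:
drive_tool([
  [0,0.5,0,0,0],
  [0,0.3,0,0,0],
  [0,0,0,0,0],
  [0,0,0,0,0],
  [0,0,0,0,0],
])

```text
clock: 15.22
ee_pos: [0.5583, 0.1994, 0.1437]
tcp_rot: [-0.438, -0.555, 0.555, 0.438]
wrist_force: [0.0, -0.6, 0.1]
finger_gap: 0.0462
```

Bore is over the stem with no contact force. I'll press down gradually.

Request:
drive_tool([
  [0,0.4,0,0,0],
  [0,0.3,0,0,0],
  [0,0,0,0,0],
  [0,0,0,0,0],
  [0,0,0,0,0],
])

```text
clock: 15.63
ee_pos: [0.5586, 0.1995, 0.1372]
tcp_rot: [0.438, 0.556, -0.555, -0.437]
wrist_force: [0.6, 0.4, 0.5]
finger_gap: 0.0467
```

Request:
drive_tool([
  [0,0.3,0,0,0],
  [0,0.3,0,0,0],
  [0,0,0,0,0],
  [0,0,0,0,0],
  [0,0,0,0,0],
])

```text
clock: 16.05
ee_pos: [0.5587, 0.1995, 0.1313]
tcp_rot: [0.438, 0.556, -0.555, -0.437]
wrist_force: [1.6, 0.2, 2.9]
finger_gap: 0.0462
```

```bash
python3 - <<'E'
from h import *; from station import r
F=[]
for i in range(3): r.capture("wrist"); s=r.state(); F.append(s["wrist_force"])
print(s["ee_pos"],yaw(s),s["finger_gap"],np.mean(F,0),s["ft_torque"],s["clock"])
E
```

```text
[0.5585 0.1995 0.1312] 103.53196563834861 0.04635523945316138 [0.3734 0.0827 3.2165] [-0.0762 -0.2028  0.0266] 16.2
```

Request:
drive_tool([
  [0,0.25,0,0,0],
  [0,0.2,0,0,0],
  [0,0,0,0,0],
  [0,0,0,0,0],
  [0,0,0,0,0],
])

```text
clock: 16.62
ee_pos: [0.5586, 0.1995, 0.1267]
tcp_rot: [0.438, 0.556, -0.555, -0.437]
wrist_force: [1.2, -1.0, 5.1]
finger_gap: 0.0464
```

```bash
python3 - <<'E'
from h import *; from station import r
F=[]
for i in range(3): r.capture("wrist"); s=r.state(); F.append(s["wrist_force"])
print(s["ee_pos"],yaw(s),s["finger_gap"],np.mean(F,0),s["ft_torque"],s["clock"])
E
```

```text
[0.5586 0.1995 0.1267] 103.53384028691042 0.046221765137237955 [ 1.0502 -0.5143  5.4164] [-0.0664 -0.1227 -0.0261] 16.7667
```

Request:
drive_tool([
  [0,0,0,0.08,0],
  [0,0,0,0.08,0],
  [0,0,0,0.08,0],
  [0,0,0,0.08,0],
  [0,0,0,0.08,0],
])

```text
clock: 17.18
ee_pos: [0.5589, 0.1999, 0.127]
tcp_rot: [0.54, 0.457, -0.456, -0.54]
wrist_force: [2.1, 0.9, 4.9]
finger_gap: 0.0461
```

Request:
drive_tool([
  [0,0,0,0.08,0],
  [0,0,0,0.08,0],
  [0,0,0,0,0],
  [0,0,0,0,0],
])

```text
clock: 17.52
ee_pos: [0.5588, 0.1998, 0.1269]
tcp_rot: [0.574, 0.413, -0.412, -0.574]
wrist_force: [1.9, 1.1, 5.2]
finger_gap: 0.0463
```

```bash
python3 - <<'E'
from h import *; from station import r
F=[]
for i in range(3): r.capture("wrist"); s=r.state(); F.append([*s["wrist_force"],*s["ft_torque"]])
print(s["ee_pos"],yaw(s),s["finger_gap"],np.mean(F,0),s["clock"])
E
```

```text
[0.5588 0.1998 0.1269] 71.44737777727826 0.04637815837291018 [ 1.132   0.6493  4.6698  0.0907 -0.2393  0.0369] 17.6667
```

Request:
drive_tool([
  [0,0,0,0.08,0],
  [0,0,0,0.08,0],
  [0,0,0,0.08,0],
  [0,0,0,0.08,0],
  [0,0,0,0.08,0],
])

```text
clock: 18.08
ee_pos: [0.5589, 0.1999, 0.127]
tcp_rot: [-0.645, -0.29, 0.289, 0.645]
wrist_force: [1.1, 0.6, 5.5]
finger_gap: 0.0465
```

Request:
drive_tool([
  [0,0,0,0.08,0],
  [0,0,0,0.074,0],
  [0,0,0,0,0],
  [0,0,0,0,0],
])

```text
clock: 18.42
ee_pos: [0.5588, 0.1999, 0.1269]
tcp_rot: [-0.665, -0.241, 0.239, 0.665]
wrist_force: [1.0, 0.7, 5.5]
finger_gap: 0.0464
```

```bash
python3 - <<'E'
from h import *; from station import r
F=[]
for i in range(3): p,d=r.capture("wrist"); s=r.state(); F.append([*s["wrist_force"],*s["ft_torque"]])
c=r.get_calibration("wrist"); print(s["ee_pos"],yaw(s),s["finger_gap"],np.mean(F,0),s["clock"])
cv2.imwrite("pics/w9.png",cv2.resize(p[160:310,180:380],None,fx=4,fy=4,interpolation=cv2.INTER_CUBIC)[:,:,::-1])
E
```

```text
[0.5588 0.1999 0.1269] 39.70475865778285 0.04652003354492816 [ 1.7538  0.6245  5.3782  0.0945 -0.2168 -0.0186] 18.5667
```

View pics/w9.png

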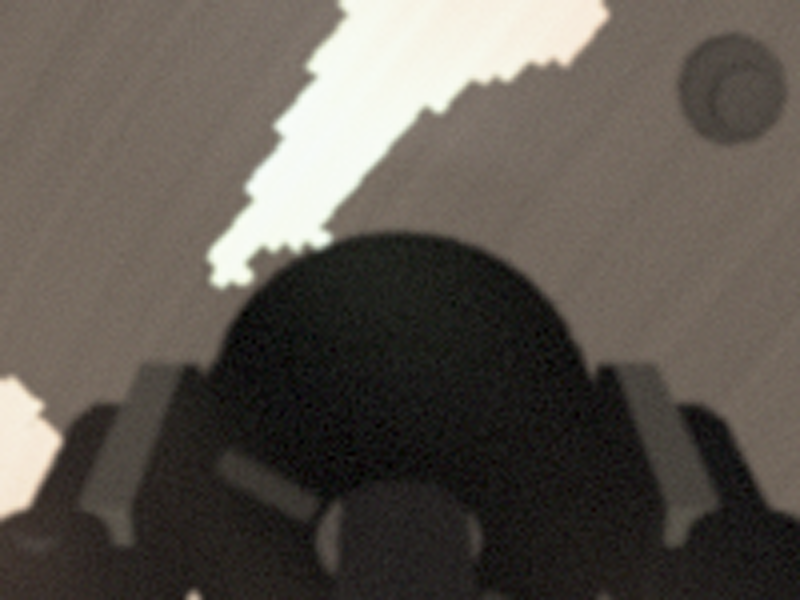

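The ridge hasn't moved relative to the jaws, so the cap turned with the gripper and is at the notch angle. I'll ease up, let go and lift away.

Request:
drive_tool([
  [0,-0.2,0,0,0],
  [0,-0.15,0,0,0],
  [0,0,0,0,0],
  [0,0,0,0,0.85],
  [0,0,0,0,0.85],
])

```text
clock: 18.98
ee_pos: [0.5569, 0.1991, 0.1283]
tcp_rot: [-0.665, -0.239, 0.242, 0.665]
wrist_force: [0.1, -0.6, 0.5]
finger_gap: 0.0693
```

Request:
drive_tool([
  [0,0,0,0,1],
  [0,0,0,0,1],
  [0,0,0,0,1],
  [0,-2,0,0,1],
  [0,-3,0,0,1],
])

```text
clock: 19.4
ee_pos: [0.5555, 0.1987, 0.1758]
tcp_rot: [-0.665, -0.237, 0.243, 0.665]
wrist_force: [0.5, 0.1, 0.1]
finger_gap: 0.0855
```

Request:
drive_tool([
  [0,-3,0,0,1],
  [0,-3,0,0,1],
  [0,0,-3.5,0,1],
  [0,0,0,0,1],
  [0,0,0,0,1],
])

```text
clock: 19.82
ee_pos: [0.5811, 0.1717, 0.24]
tcp_rot: [-0.665, -0.24, 0.239, 0.665]
wrist_force: [-0.5, 0.7, -0.8]
finger_gap: 0.0857
```

```bash
python3 - <<'E'
from h import *; from station import r
s=r.state(); c=r.get_calibration("wrist"); p,d=r.capture("wrist"); np.savez("w10.npz",p=p,d=d,K=c["camera_matrix"],t=c["xyz"],R=c["rotation"])
print(s["ee_pos"],yaw(s),s["clock"])
cc=c; vv,uu=np.mgrid[:420,:560]; ray=wray(c,np.c_[uu.ravel(),vv.ravel()]); ax=Ro.from_quat(c["rotation"]).as_matrix()[:,2]
dd=d.ravel(); P=c["xyz"]+ray*(dd/(ray@ax))[:,None]; R=np.hypot(P[:,0]-.5588,P[:,1]-.1997)*1e3
for lo,hi in((0,6),(10,22),(28,31)):
    q=P[(dd>0)&(R>lo)&(R<hi),2]; print(lo,hi,len(q),np.percentile(q,[10,50,90]))
q=P[(P[:,2]>.128)&(P[:,2]<.14)&(R<35)]; print(cv2.minEnclosingCircle(q[:,:2].astype(np.float32)))
u,v=wproj(c,[[.5588,.1997,.134]])[0].astype(int); v=max(50,v); print(u-65,v-50); cv2.imwrite("pics/w10.png",cv2.resize(p[v-50:v+50,u-65:u+65],None,fx=6,fy=6,interpolation=cv2.INTER_CUBIC)[:,:,::-1])
E
```

```text
[0.5811 0.1717 0.24  ] 39.596762436259375 19.8167
0 6 408 [0.0986 0.1499 0.1523]
10 22 5369 [0.1332 0.31   0.3181]
28 31 2774 [0.0939 0.2976 0.3103]
((0.5584243535995483, 0.1998470574617386), 0.024288663640618324)
216 117
```

View pics/w10.png

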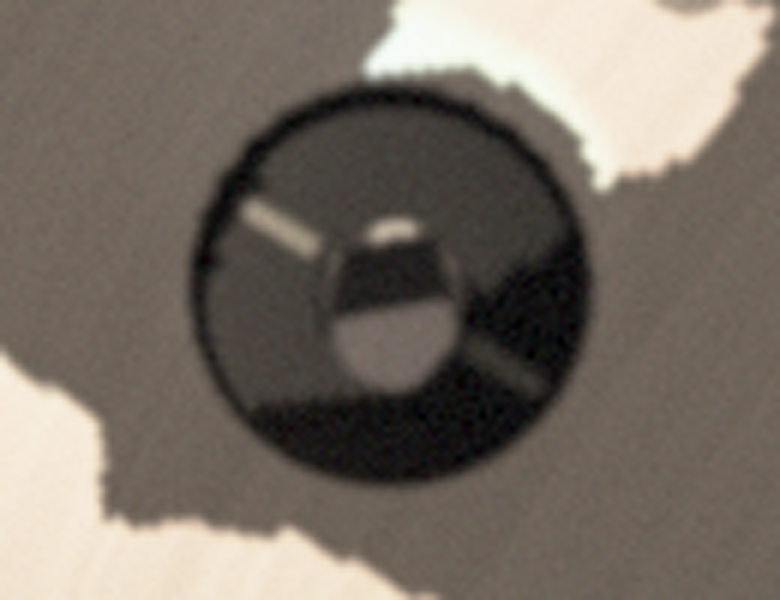

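The cap sits level, with its ridge from crop (248,210) to (540,385).

```bash
python3 - <<'E'
from h import *; from station import r
z=np.load("w10.npz"); c=dict(camera_matrix=z["K"],xyz=z["t"],rotation=z["R"])
P=onz(c,np.array([[248,210],[540,385],[391,285]])/6+[216,117]-.4,.135); t=P[1]-P[0]; print("ridge",np.degrees(np.arctan2(t[1],t[0]))%180,"want 7.0; centre",P[2])
vv,uu=np.mgrid[:420,:560]; ray=wray(c,np.c_[uu.ravel(),vv.ravel()]); ax=Ro.from_quat(z["R"]).as_matrix()[:,2]
dd=z["d"].ravel(); Q=c["xyz"]+ray*(dd/(ray@ax))[:,None]; R=np.hypot(Q[:,0]-.5588,Q[:,1]-.1997)*1e3
k=(dd>0)&(Q[:,2]<.16)
for n,m in(("roof",k&(R>10)&(R<21)&(Q[:,2]>.12)),("lid",k&(R>27)&(R<31))): print(n,m.sum(),np.percentile(Q[m,2],[10,50,90]))
m=k&(R>10)&(R<21)&(Q[:,2]>.128); print("plane slope",np.linalg.lstsq(np.c_[Q[m,:2],np.ones(m.sum())],Q[m,2],rcond=None)[0])
ct=r.get_calibration("top"); p,d=r.capture("top"); np.savez("top2.npz",p=p,d=d,K=ct["camera_matrix"],t=ct["xyz"],R=ct["rotation"])
A,_=cloud("top0.npz"); B,_=cloud("top2.npz")
for n,(x,y),rad,lo in(("timer",(.744,.079),.05,.02),("cup",(.78,-.067),.06,.02)):
    f=lambda W:np.nanmean(W[(np.hypot(W[...,0]-x,W[...,1]-y)<rad)&(W[...,2]>lo)],0); print(n,f(A),f(B))
E
```

```text
ridge 8.309857064405909 want 7.0; centre [0.5572 0.2013 0.135 ]
roof 2148 [0.1329 0.1338 0.1349]
lid 669 [0.093  0.0938 0.0947]
plane slope [ 0.0018 -0.0299  0.1389]
timer [0.7471 0.0793 0.039 ] [0.7471 0.0794 0.039 ]
cup [ 0.8002 -0.0704  0.0547] [ 0.8    -0.0707  0.0545]
```

```bash
python3 -c "
from station import r
print(r.job_done(), r.state()['clock'])"
```

```text
the job is handed in; nothing more can be done
the job is handed in; nothing more can be done
```

The valve is back together and I handed the job in at about 20 s on the robot's clock. No verdict is given, so the results below are from my own checks.

- **Spring:** I lined its straight wire up with the stem's flat (140.0° against 140.6°), and it slid down without snagging, so no twisting was needed. It met the lid at the height I expected with about 2 N. After I let go, its top was at 0.140 m and its centre within about 1 mm of the axis.
- **Cap:** I pressed it down with about 6 N to roughly 1.7 mm above the seat, then turned it 64° clockwise with no noticeable resistance. After release its roof was 40.0 mm above the lid, so its origin is at 5.5 mm, which is the locked height. Its ridge reads 8.3° against the cooker's 7.0°, within the 8° allowed.
- **Cap centre:** two estimates disagree slightly. The outline fit puts it about 0.5 mm off the axis. A single pixel reading puts it about 2 mm off, which is about as good as the camera calibration. Both are inside the 4 mm limit.
- **Bystanders:** the top camera shows the timer and cup unmoved. I did not re-measure the spoon, but the gripper had clearance round it throughout.
- **Closing on the cap:** the wrist briefly read 6.9 N, most likely the pads pressing the cap onto the worktop. It had no visible effect.

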